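Check that the jar-cooling fan turns freely

TASK

Check the fan of the jar-cooling unit. Take the jar off the guard and stand it on the bench, turn the key a quarter turn clockwise, swing the guard up on its hinge until it stands upright or a little beyond, then flick the fan wheel with a fingertip, either way round, so that it keeps turning on its own, untouched, for at least three seconds. Leave the key turned and the guard standing open, and do not knock over or shift the pitcher, the bottle, the carton and the other jar.

Things in the scene. Friction and masses are not known exactly. Their poses are not given: they have to be found in the camera images.
- fanbox: Jar-cooling fan unit, fixed to the bench: open-topped grey sheet-metal box 220 x 220 mm, 100 mm high, walls 6 mm. Origin: centre of its underside on the bench. Its x axis points from its front wall (vent slots, key side, facing the robot's right) to its rear wall (hinge side), z up, y = z cross x (roughly towards the robot). The fan wheel turns inside it about the box's vertical centre line.
- guard_hinge (a point): Middle of the guard's hinge line, along the box's y at the top of the rear wall: 110 mm behind the box centre, 100 mm above the bench. The guard is a flat steel grille, 210 mm wide, 6 mm thick, 0.45 kg, covering the box; shut, its underside is 100 mm and its top 106 mm above the bench.
- guard_lip (a point): Middle of the front lower edge of the guard, 250 mm from the hinge line. The front 80 mm is a solid strip, then bars run front to back. The lip overhangs the box's front wall by 30 mm, with free space under it down to the bench. Axes turn with the guard: x from lip to hinge, z out of its upper face.
- guard (a joint): Guard angle, rad: 0 shut, grows as the lip swings up and back, stop at 1.75. Stiff friction hinge: it stays wherever it is left; lifting at the lip takes 5 to 7 N. It cannot be raised until the key has been turned.
- key_grip (a point): Grip point of the quarter-turn key: middle of its dark steel wing bar, 60 mm long, 10 mm thick, 26 mm tall (from 14 to 40 mm above the guard's top face; this point is 28 mm above it). The key stands on the guard's centre line, 195 mm from the hinge. Site x: along the bar.
- key (a joint): Key angle, rad, clockwise seen from above: 0 to 0.12 at the start (latched, bar pointing front to back), 1.57 at the stop (bar across, parallel to the hinge). The latch lets go from about 1.2; turning it takes 0.1 N m and it stays where it is left.
- rotor_hub (a point): Top of the fan wheel's hub, on its vertical axis, 82 mm above the bench. Aluminium wheel 152 mm across, about 0.35 kg: backplate (top 39 mm above the bench), hub 40 mm across, 4 upright radial blades 4 mm thick, from 18 to 74 mm off the axis, tops 78 mm above the bench. Under the guard. Site x: along a blade; the others at 90 degree steps.
- rotor (a joint): Fan wheel angle, rad, anticlockwise seen from above; at 0 a blade points along the box's x axis. No stops; light bearing: untouched it loses roughly 0.4 to 1.1 rad/s each second, most when fast.
- jar: Black balm jar with lid that has been left standing on the guard: 60 mm across, 47 mm tall, 0.14 kg. Origin: centre of its underside. At the start it stands on the bars of the guard, behind the key.
- jar_b: Another such black jar on the bench in front of the lip, 60 mm across, 47 mm tall; leave alone. Origin: centre of its underside.
- pitcher: Open steel pouring pitcher on the bench, 100 mm across and 150 mm tall, with a handle reaching about 45 mm out from its side in its own +y direction; leave alone. Origin: centre of its underside.
- bottle: Amber glass bottle on the bench, 68 mm across, 170 mm tall; leave alone. Origin: centre of its underside.
- carton: Open cardboard carton on the bench, 120 (its x) x 90 (its y) x 70 mm; leave alone. Origin: centre of its underside.
Things that resemble listed ones, but are neither listed nor needed, are in the scene too. What is shaped like the jar but blue or green is not meant.

How it is judged:
On the way, in this order (a step that is already met when the one before it is completed fails the run):
1. the key is turned a quarter turn (value of joint key above 1.3 rad), for 0.1 s.
2. the guard stands open, untouched (value of joint guard above 1.35 rad and contact force between guard and the arm below 0.2 N and contact force between guard and the fingers below 0.2 N), for 0.2 s.
3. the fan wheel keeps turning on its own, untouched, for three seconds ((velocity of joint rotor above 0.5 rad/s or velocity of joint rotor below -0.5 rad/s) and contact force between rotor and anything else below 0.05 N and value of joint guard above 1.35 rad), for 3 s.
At the end, for the whole second after the job is handed in: The guard stands open (beyond 1.35 rad, 77 degrees), the key is still turned (beyond 1.3 rad), and the jar from the guard stands upright and at rest on the bench (within 6 mm of its surface, tilted less than 0.1 rad) (value of joint guard above 1.35 rad and value of joint key above 1.3 rad and height (world z) of jar between -0.004 and 0.006 m and angle between jar's own z axis and vertical below 0.1 rad and linear speed of jar below 0.02 m/s); the robot touches nothing.
It fails at once if the jar from the guard is tipped over (angle between jar's own z axis and vertical above 0.6 rad).
It fails at once if the other jar is shifted by more than 30 mm or tipped (distance of jar_b from where it was at the start of the episode above 0.03 m or angle between jar_b's own z axis and vertical above 0.3 rad).
It fails at once if the pitcher is shifted by more than 30 mm or tipped (distance of pitcher from where it was at the start of the episode above 0.03 m or angle between pitcher's own z axis and vertical above 0.3 rad).
It fails at once if the bottle is shifted by more than 30 mm or tipped (distance of bottle from where it was at the start of the episode above 0.03 m or angle between bottle's own z axis and vertical above 0.3 rad).
It fails at once if the carton is shifted by more than 30 mm or tipped (distance of carton from where it was at the start of the episode above 0.03 m or angle between carton's own z axis and vertical above 0.3 rad).
It also fails if it takes over 72 s, if anything falls off the work surface, if the arm or the gripper's body presses on something with over 40 N, if the wrist force passes 120 N, or if a joint passes its speed limit or range.

ROBOT

A 6-joint arm with a two-finger parallel gripper is mounted at the origin on the work surface. World frame = base frame: x ahead of the robot, y to its left, z up, the work surface at z = 0. Lengths are in m, angles in rad, forces in N, time in s.
With the tool pointing down it reaches from about 0.35 to 0.775 m from the base axis. Payload 5.5 kg.
Tool frame: the origin (TCP) lies midway between the tips of the shut fingers; the grasp point (between the pads) lies 19 mm behind it (env.hold_point_z is the distance from the TCP to the grasp point, in m); z points along the fingers, y is the line along which they close (so a half turn about z gives the same grasp; the last joint's range is limited). The gripper opens to 85 mm and grips with 20 to 120 N. Pads are 22 mm wide; open, the fingers measure 114 mm over their backs; the gripper's body (76 mm by 85 mm) begins 54 mm behind the grasp point. The pads swing forward as they close: fully open they stand 13 mm farther back than shut.
Start: joints at [1.18, 0.313, 0.046, 1.304, 0, 1.431], TCP at [0.143, 0.557, 0.231] pointing down, gripper open.
Joint ranges: [-2.76, 2.76], [-0.86, 1.69], [-1.03, 1.26], [-2.2, 2.34], [-1.47, 1.5], [-3.14, 3.14]. Speed limits (rad/s): [2.57, 2.57, 3.14, 3.14, 3.14, 3.14].

INTERFACE

Orientations are given as a unit quaternion [w, x, y, z].
In Python, from workcell import env, read_camera gives the robot as it stands. The module is installed in compiled form; this text tells all that it offers.
- The arm moves only by the tool carry_out, never from a script. Its argument "moves" is a list of rows, each an object of numbers: "tx", "ty", "tz": the shift along the world's x, y, z in cm; "wx", "wy", "wz": the turn, a rotation vector about the world's x, y, z in rad; "claw": the closure, from -1 (fully open) to 1 (shut). A call has 1 to 8 rows; each row shifts and turns the commanded pose from where the row before left it; what a row does not reach is not made up. A row lasts 1/8 s, in which the tool goes at most 62.5 mm and 10.7 degrees, less where a joint would pass 70% of its speed; a pose out of reach is approached as far as the arm can. A call is refused whole if a number of a shift passes 6.25 or a number of a turn 0.188, either way. A call with a gripper value outside its range is refused whole. The fingers move at their own pace and stop on an object; "newtons" is the grip in N (left out, the last holds). Time passes only in rows, so rows that do not move let the fingers close. It gives the time, the measured TCP pose, the force, the opening and the grip force at its end, in the units of the state.
- env.get_state(): the state, without advancing time (a new reading comes with each control period).
- read_camera(name): name is "scene" or "top"; returns a dict with "image" (384x512x3 uint8, blue, green, red), "z_map" (384x512 float32, m along the optical axis (not along the pixel's ray), 0 where there is no reading), "fx", "fy", "cx", "cy" (pixels), "camera_from_world" (4x4, takes a point from world to camera coordinates). Camera axes: x right, y down, z forward; pixel columns grow to the right and rows downward; lengths in m; the calibration is good to about 2 mm. A picture is of the moment at which its call begins.
- env.hand_in(): hands the job in; it is judged then, once.
The state is a dict: "clock": time; "joint_pos": joint angles; "qvel": joint speeds; "tau": joint torques, N m; "tcp_pos": TCP position; "orientation": TCP orientation; "wrist_force": force on the tool from outside, world axes, zero at the start; "ft_torque": the same for the moment, N m; "finger_gap": finger opening in m; "grip_force": force on a finger pad.
Only numpy, scipy, OpenCV 4.12 (cv2) and the standard library are available. Lean on these libraries where they do the work, as an engineer would, in place of code of your own. Each camera call takes 0.05 s, during which the arm holds its last target. There are 200 camera calls.

## Working session

There is one attempt and no reset: what is moved stays moved. The work goes in short steps, Python scripts to look and compute and a tool call to move; the robot and the scene stay as the last step left them, time stands still between calls to the robot, and variables do not carry over. Pictures are saved under pics/ and viewed, at most 10 in all, crops included, and the job is handed in when it is done.

Besides the shell and the picture viewer there is one more tool, called after "Request:" as name([rows], argument=value, ...), one row to a line, values as JSON. carry_out: Moves the arm, as the interface text tells. Its arguments: {"type":"object","properties":{"moves":{"type":"array","items":{"type":"object","properties":{"tx":{"type":"number"},"ty":{"type":"number"},"tz":{"type":"number"},"wx":{"type":"number"},"wy":{"type":"number"},"wz":{"type":"number"},"claw":{"type":"number"}}}},"newtons":{"type":"number"}},"required":["moves"]}

```bash
mkdir -p pics; cat > h.py <<'E'
import numpy as np, cv2
from workcell import env, read_camera
def cam(n):
    c=read_camera(n); return c
def pts(c):
    z=c['z_map']; v,u=np.mgrid[:z.shape[0],:z.shape[1]]
    p=np.stack([(u-c['cx'])/c['fx']*z,(v-c['cy'])/c['fy']*z,z],-1)
    T=np.linalg.inv(c['camera_from_world']); w=p@T[:3,:3].T+T[:3,3]
    w[z==0]=np.nan; return w
def ray(c,u,v,h):
    T=np.linalg.inv(c['camera_from_world']); d=T[:3,:3]@np.array([(u-c['cx'])/c['fx'],(v-c['cy'])/c['fy'],1]); o=T[:3,3]
    return o+d*(h-o[2])/d[2]
def proj(c,p):
    q=c['camera_from_world']@np.r_[p,1]; return q[0]/q[2]*c['fx']+c['cx'],q[1]/q[2]*c['fy']+c['cy']
E
python3 - <<'E'
from h import *
import pickle
for n in('scene','top'):
    c=cam(n); pickle.dump(c,open(n+'.pkl','wb')); cv2.imwrite(f'pics/{n}0.png',c['image'])
    print(n,np.linalg.inv(c['camera_from_world'])[:3].round(3),c['fx'],(c['z_map']>0).mean())
print(env.get_state(),env.hold_point_z)
E
```

```text
scene [[ 0.729  0.426 -0.536  1.24 ]
 [ 0.684 -0.469  0.558 -0.643]
 [-0.014 -0.774 -0.633  0.904]] 460.1137824436945 0.98345947265625
top [[ 0.011 -0.993  0.119  0.419]
 [-1.    -0.013 -0.02   0.051]
 [ 0.022 -0.119 -0.993  1.369]] 467.61540249823094 0.9962361653645834
{'clock': 0.1, 'joint_pos': array([ 1.18035047e+00,  3.13956563e-01,  4.50881854e-02,  1.30361431e+00,
       -2.56672240e-05,  1.43122508e+00]), 'qvel': array([ 1.83067197e-04, -2.34124161e-03,  2.40661324e-03,  2.41223135e-04,
       -4.22495979e-05,  1.16238800e-03]), 'tau': array([ 1.95388799e-03, -4.81723630e+01,  2.99245530e+01,  1.26963228e-02,
       -1.81685596e-04,  8.35769214e-06]), 'tcp_pos': array([0.14256677, 0.55656592, 0.23047847]), 'orientation': array([-2.08458678e-04,  1.25108559e-01,  9.92142700e-01, -8.17108568e-04]), 'wrist_force': array([-0.16173313,  0.71498148, -0.51544131]), 'ft_torque': array([-0.02483146, -0.01574998, -0.05188983]), 'grip_force': 0.0, 'finger_gap': 0.08512014076432117} 0.0187
```

View pics/scene0.png

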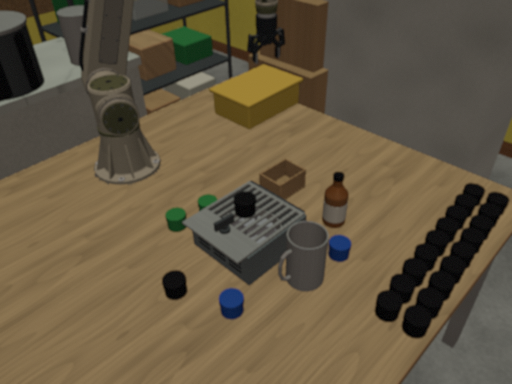

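View pics/top0.png

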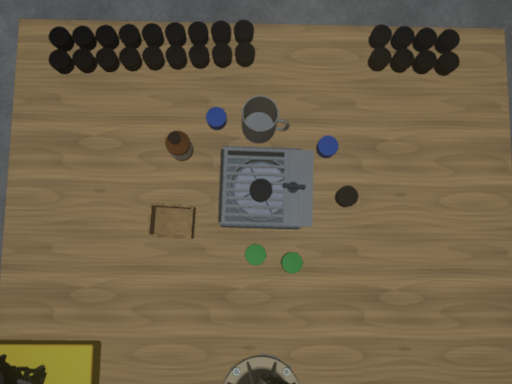

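The top view shows the jar on the guard at about (261,190) and the key at (293,187). The lip is on the right edge near x=312. jar_b is at (346,196), the pitcher at (260,120), the bottle at (178,143) and the carton at (174,221). There are two blue and two green decoys, and the black jars in rows at the far edge.

Black jar candidates are the guard jar at top (261,190) / scene (244,204), jar_b at (346,196) / (175,285), and the far rows at y≈40. I choose the one on the guard. I'll measure it and take a close crop.

```bash
python3 - <<'E'
from h import *
import pickle
c=pickle.load(open('top.pkl','rb')); w=pts(c); im=c['image']
v,u=np.mgrid[:384,:512]
roi=(u>140)&(u<375)&(v>90)&(v<285)
z=w[...,2]
def comps(m,lab,mina=25):
    n,L,s,ce=cv2.connectedComponentsWithStats(m.astype(np.uint8))
    for i in range(1,n):
        if s[i,4]>=mina:
            q=w[L==i]; r=cv2.minAreaRect((q[:,:2]*1000).astype(np.float32))
            print(lab,s[i,4],ce[i].round(0),'med',np.nanmedian(q,0).round(3),'rect mm',np.round(r[0],0),np.round(r[1],0),round(r[2],1))
comps(roi&(z>0.03),'obj>.03')
comps(roi&(z>0.094)&(z<.112),'guard')
comps(roi&(z>0.138)&(z<.165),'jar/key')
comps(roi&(z>0.125)&(z<.165),'jar/key lower',8)
cv2.imwrite('pics/crop0.png',cv2.resize(im[130:250,205:365],None,fx=5,fy=5,interpolation=cv2.INTER_CUBIC))
E
```

```text
obj>.03 1013 [261. 117.] med [0.774 0.009 0.105] rect mm [762.   7.] [120.  99.] 43.8
obj>.03 340 [216. 117.] med [0.786 0.138 0.046] rect mm [787. 138.] [59. 55.] 1.2
obj>.03 603 [178. 144.] med [0.687 0.232 0.116] rect mm [696. 238.] [64. 68.] 32.9
obj>.03 349 [327. 145.] med [ 0.708 -0.185  0.046] rect mm [ 708. -186.] [57. 59.] 45.3
obj>.03 6505 [268. 187.] med [ 0.573 -0.015  0.105] rect mm [580.  -6.] [255. 221.] 88.9
obj>.03 357 [346. 195.] med [ 0.563 -0.24   0.047] rect mm [ 563. -241.] [59. 58.] 22.4
obj>.03 426 [169. 219.] med [0.491 0.264 0.067] rect mm [485. 258.] [122.  90.] 87.3
obj>.03 352 [255. 254.] med [0.394 0.02  0.047] rect mm [394.  21.] [57. 57.] 46.4
obj>.03 363 [291. 262.] med [ 0.372 -0.082  0.047] rect mm [372. -83.] [56. 59.] 0.4
guard 68 [261. 105.] med [0.81  0.007 0.103] rect mm [800.  10.] [88. 34.] 81.0
guard 42 [257. 132.] med [0.726 0.02  0.104] rect mm [733.  17.] [84. 24.] 85.8
guard 125 [179. 146.] med [0.682 0.225 0.108] rect mm [693. 239.] [59. 67.] 17.9
guard 4511 [271. 187.] med [ 0.575 -0.043  0.105] rect mm [579.  -6.] [255. 221.] 88.9
jar/key 229 [259. 113.] med [0.773 0.015 0.148] rect mm [770.  14.] [98. 98.] 41.0
jar/key 412 [260. 189.] med [0.564 0.011 0.153] rect mm [565.  11.] [58. 58.] 73.1
jar/key 91 [293. 185.] med [ 0.577 -0.077  0.145] rect mm [578. -77.] [59. 11.] 83.7
jar/key lower 342 [260. 113.] med [0.773 0.01  0.146] rect mm [770.  14.] [99. 98.] 36.6
jar/key lower 93 [177. 142.] med [0.687 0.23  0.131] rect mm [691. 237.] [29. 44.] 24.1
jar/key lower 415 [260. 189.] med [0.564 0.011 0.153] rect mm [564.  11.] [58. 59.] 73.1
jar/key lower 106 [293. 185.] med [ 0.577 -0.077  0.144] rect mm [577. -77.] [59. 11.] 83.7
```

View pics/crop0.png

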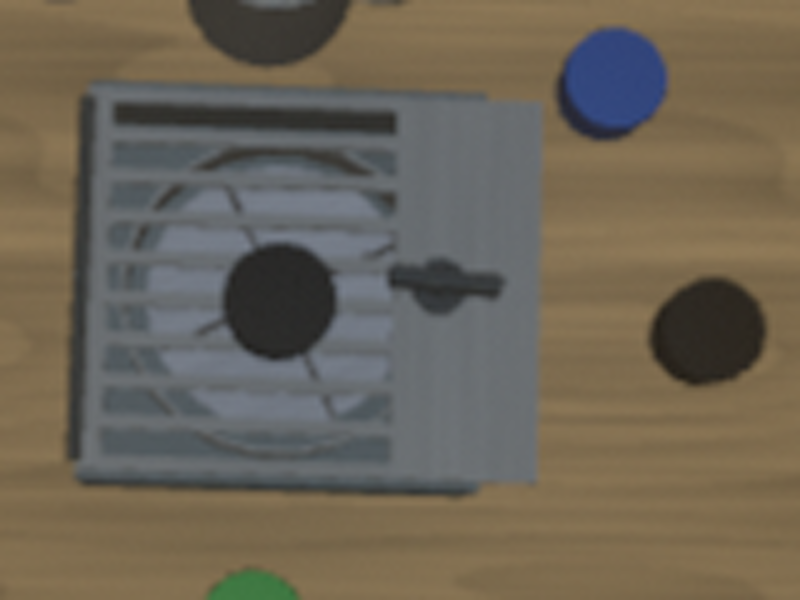

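The crop shows the black jar on the bars at crop (280,300), the key bar at (445,283) still front to back, and jar_b by the lip at (708,330). The choice is confirmed: jar (0.565, 0.011), key (0.578, -0.077) at about 0.09 rad, and lip at y≈-0.131. Now I'll move above the jar.

Request:
carry_out([
  {"tx": 3.5, "ty": -4.55, "wz": 0.152, "claw": -1},
  {"tx": 3.5, "ty": -4.55, "wz": 0.152},
  {"tx": 3.5, "ty": -4.55, "wz": 0.152},
  {"tx": 3.5, "ty": -4.55, "wz": 0.152},
  {"tx": 3.5, "ty": -4.55, "wz": 0.152},
  {"tx": 3.5, "ty": -4.55, "wz": 0.152},
])

```text
invalid input at $.moves[0]: expected keys tx, ty, tz, wx, wy, wz, claw
```

Request:
carry_out([
  {"tx": 3.5, "ty": -4.55, "wz": 0.152},
  {"tx": 3.5, "ty": -4.55, "wz": 0.152},
  {"tx": 3.5, "ty": -4.55, "wz": 0.152},
  {"tx": 3.5, "ty": -4.55, "wz": 0.152},
  {"tx": 3.5, "ty": -4.55, "wz": 0.152},
  {"tx": 3.5, "ty": -4.55, "wz": 0.152},
  {},
  {},
])

```text
invalid input at $.moves[0]: expected keys tx, ty, tz, wx, wy, wz, claw
```

All keys are required in each row.

Request:
carry_out([
  {"tx": 3.5, "ty": -4.55, "tz": 0, "wx": 0, "wy": 0, "wz": 0.152, "claw": -1},
  {"tx": 3.5, "ty": -4.55, "tz": 0, "wx": 0, "wy": 0, "wz": 0.152, "claw": -1},
  {"tx": 3.5, "ty": -4.55, "tz": 0, "wx": 0, "wy": 0, "wz": 0.152, "claw": -1},
  {"tx": 3.5, "ty": -4.55, "tz": 0, "wx": 0, "wy": 0, "wz": 0.152, "claw": -1},
  {"tx": 3.5, "ty": -4.55, "tz": 0, "wx": 0, "wy": 0, "wz": 0.152, "claw": -1},
  {"tx": 3.5, "ty": -4.55, "tz": 0, "wx": 0, "wy": 0, "wz": 0.152, "claw": -1},
])

```text
clock: 0.85
tcp_pos: [0.3525, 0.2837, 0.2311]
orientation: [-0.0, -0.325, 0.946, 0.0]
wrist_force: [1.4, 0.3, 1.0]
finger_gap: 0.0857
grip_force: 0.0
```

Request:
carry_out([
  {"tx": 3.5, "ty": -4.55, "tz": 0, "wx": 0, "wy": 0, "wz": 0.152, "claw": -1},
  {"tx": 3.5, "ty": -4.55, "tz": 0, "wx": 0, "wy": 0, "wz": 0.152, "claw": -1},
  {"tx": 3.5, "ty": -4.55, "tz": 0, "wx": 0, "wy": 0, "wz": 0.152, "claw": -1},
  {"tx": 3.5, "ty": -4.55, "tz": 0, "wx": 0, "wy": 0, "wz": 0.152, "claw": -1},
  {"tx": 3.5, "ty": -4.55, "tz": 0, "wx": 0, "wy": 0, "wz": 0.152, "claw": -1},
  {"tx": 3.5, "ty": -4.55, "tz": 0, "wx": 0, "wy": 0, "wz": 0.152, "claw": -1},
  {"tx": 0, "ty": 0, "tz": 0, "wx": 0, "wy": 0, "wz": 0, "claw": -1},
  {"tx": 0, "ty": 0, "tz": 0, "wx": 0, "wy": 0, "wz": 0, "claw": -1},
])

```text
clock: 1.85
tcp_pos: [0.5609, 0.0128, 0.2306]
orientation: [-0.001, -0.705, 0.709, 0.001]
wrist_force: [-0.3, -0.7, 0.4]
finger_gap: 0.0856
grip_force: 0.0
```

Request:
carry_out([
  {"tx": 0.4, "ty": -0.2, "tz": -3.5, "wx": 0, "wy": 0, "wz": 0, "claw": -1},
  {"tx": 0, "ty": 0, "tz": -3.5, "wx": 0, "wy": 0, "wz": 0, "claw": -1},
  {"tx": 0, "ty": 0, "tz": -3, "wx": 0, "wy": 0, "wz": 0, "claw": -1},
  {"tx": 0, "ty": 0, "tz": -2, "wx": 0, "wy": 0, "wz": 0, "claw": -1},
  {"tx": 0, "ty": 0, "tz": 0, "wx": 0, "wy": 0, "wz": 0, "claw": 1},
  {"tx": 0, "ty": 0, "tz": 0, "wx": 0, "wy": 0, "wz": 0, "claw": 1},
  {"tx": 0, "ty": 0, "tz": 0, "wx": 0, "wy": 0, "wz": 0, "claw": 1},
  {"tx": 0, "ty": 0, "tz": 0, "wx": 0, "wy": 0, "wz": 0, "claw": 1},
], newtons=35)

```text
clock: 2.85
tcp_pos: [0.5659, 0.0108, 0.112]
orientation: [0.0, -0.706, 0.708, -0.0]
wrist_force: [-0.5, 0.7, -1.5]
finger_gap: 0.0594
grip_force: 37.8
```

Request:
carry_out([
  {"tx": 0, "ty": 0, "tz": 3, "wx": 0, "wy": 0, "wz": 0, "claw": 1},
  {"tx": 0, "ty": 0, "tz": 3, "wx": 0, "wy": 0, "wz": 0, "claw": 1},
  {"tx": -2.45, "ty": -3.5, "tz": 1, "wx": 0, "wy": 0, "wz": 0, "claw": 1},
  {"tx": -2.45, "ty": -3.5, "tz": 0, "wx": 0, "wy": 0, "wz": 0, "claw": 1},
  {"tx": -2.45, "ty": -3.5, "tz": 0, "wx": 0, "wy": 0, "wz": 0, "claw": 1},
  {"tx": -2.45, "ty": -3.5, "tz": 0, "wx": 0, "wy": 0, "wz": 0, "claw": 1},
  {"tx": -2.45, "ty": -3.5, "tz": 0, "wx": 0, "wy": 0, "wz": 0, "claw": 1},
  {"tx": -2.45, "ty": -3.5, "tz": 0, "wx": 0, "wy": 0, "wz": 0, "claw": 1},
])

```text
clock: 3.85
tcp_pos: [0.4178, -0.2004, 0.1818]
orientation: [0.0, -0.706, 0.708, -0.0]
wrist_force: [1.3, 0.0, -1.8]
finger_gap: 0.0594
grip_force: 38.4
```

Request:
carry_out([
  {"tx": 0, "ty": 0, "tz": -3.5, "wx": 0, "wy": 0, "wz": 0, "claw": 1},
  {"tx": 0, "ty": 0, "tz": -3.5, "wx": 0, "wy": 0, "wz": 0, "claw": 1},
  {"tx": 0, "ty": 0, "tz": -3.5, "wx": 0, "wy": 0, "wz": 0, "claw": 1},
  {"tx": 0, "ty": 0, "tz": -3, "wx": 0, "wy": 0, "wz": 0, "claw": 1},
  {"tx": 0, "ty": 0, "tz": -2, "wx": 0, "wy": 0, "wz": 0, "claw": 1},
  {"tx": 0, "ty": 0, "tz": -1, "wx": 0, "wy": 0, "wz": 0, "claw": 1},
  {"tx": 0, "ty": 0, "tz": 0, "wx": 0, "wy": 0, "wz": 0, "claw": 1},
  {"tx": 0, "ty": 0, "tz": 0, "wx": 0, "wy": 0, "wz": 0, "claw": 1},
])

```text
clock: 4.85
tcp_pos: [0.4193, -0.1997, 0.0172]
orientation: [0.0, -0.706, 0.708, -0.001]
wrist_force: [-0.4, 0.1, -1.3]
finger_gap: 0.0592
grip_force: 38.5
```

Request:
carry_out([
  {"tx": 0, "ty": 0, "tz": -0.6, "wx": 0, "wy": 0, "wz": 0, "claw": 1},
  {"tx": 0, "ty": 0, "tz": -0.3, "wx": 0, "wy": 0, "wz": 0, "claw": 1},
  {"tx": 0, "ty": 0, "tz": 0, "wx": 0, "wy": 0, "wz": 0, "claw": 1},
  {"tx": 0, "ty": 0, "tz": 0, "wx": 0, "wy": 0, "wz": 0, "claw": 1},
])

```text
clock: 5.35
tcp_pos: [0.4186, -0.1992, 0.0074]
orientation: [-0.0, -0.706, 0.708, 0.0]
wrist_force: [0.6, 0.0, -1.7]
finger_gap: 0.0591
grip_force: 38.5
```

Request:
carry_out([
  {"tx": 0, "ty": 0, "tz": -0.15, "wx": 0, "wy": 0, "wz": 0, "claw": 1},
  {"tx": 0, "ty": 0, "tz": 0, "wx": 0, "wy": 0, "wz": 0, "claw": 1},
  {"tx": 0, "ty": 0, "tz": 0, "wx": 0, "wy": 0, "wz": 0, "claw": -1},
  {"tx": 0, "ty": 0, "tz": 0, "wx": 0, "wy": 0, "wz": 0, "claw": -1},
  {"tx": 0, "ty": 0, "tz": 0, "wx": 0, "wy": 0, "wz": 0, "claw": -1},
  {"tx": 0, "ty": 0, "tz": 2.5, "wx": 0, "wy": 0, "wz": 0, "claw": -1},
  {"tx": 0, "ty": 0, "tz": 4, "wx": 0, "wy": 0, "wz": 0, "claw": -1},
  {"tx": 0, "ty": 0, "tz": 5, "wx": 0, "wy": 0, "wz": 0, "claw": -1},
])

```text
clock: 6.35
tcp_pos: [0.4177, -0.1986, 0.1213]
orientation: [-0.0, -0.706, 0.708, 0.001]
wrist_force: [-0.3, -0.5, -0.3]
finger_gap: 0.0858
grip_force: 0.0
```

Request:
carry_out([
  {"tx": 3.2, "ty": 2.4, "tz": 2.5, "wx": 0, "wy": 0, "wz": -0.022, "claw": -1},
  {"tx": 3.2, "ty": 2.4, "tz": 2.5, "wx": 0, "wy": 0, "wz": -0.022, "claw": -1},
  {"tx": 3.2, "ty": 2.4, "tz": 2, "wx": 0, "wy": 0, "wz": -0.022, "claw": -1},
  {"tx": 3.2, "ty": 2.4, "tz": 2, "wx": 0, "wy": 0, "wz": -0.022, "claw": -1},
  {"tx": 3.2, "ty": 2.4, "tz": 0, "wx": 0, "wy": 0, "wz": -0.022, "claw": -1},
  {"tx": 0, "ty": 0, "tz": 0, "wx": 0, "wy": 0, "wz": 0, "claw": -1},
  {"tx": 0, "ty": 0, "tz": 0, "wx": 0, "wy": 0, "wz": 0, "claw": -1},
])

```text
clock: 7.22
tcp_pos: [0.5779, -0.0791, 0.2103]
orientation: [-0.001, -0.666, 0.746, 0.001]
wrist_force: [-1.4, 0.1, -1.0]
finger_gap: 0.0851
grip_force: 0.0
```

```bash
python3 - <<'E'
from h import *
s=env.get_state(); print(s['tcp_pos'],s['orientation'])
c=cam('scene'); cv2.imwrite('pics/s1.png',cv2.resize(c['image'][130:330,120:370],None,fx=3,fy=3,interpolation=cv2.INTER_CUBIC))
w=pts(c)
# jar on bench: dark pixels near expected spot
m=(c['image'].max(-1)<45)&(abs(w[...,0]-.419)<.06)&(abs(w[...,1]+.2)<.06)&(w[...,2]>.04)
print(m.sum(),np.nanmedian(w[m],0))
E
```

```text
[ 0.5779024  -0.07914344  0.21025129] [-5.63085196e-04 -6.66178808e-01  7.45791605e-01  6.01528906e-04]
262 [ 0.42424501 -0.20449444  0.04840683]
```

View pics/s1.png

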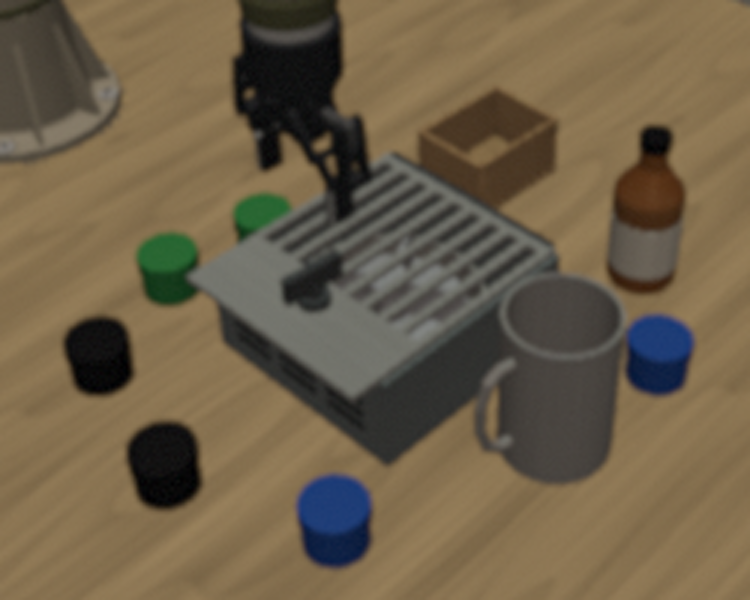

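The jar stands upright on the bench at crop (98,355), and the key bar at (312,280) is below the open gripper. I'll descend and grip it.

Request:
carry_out([
  {"tx": 0, "ty": 0.2, "tz": -3, "wx": 0, "wy": 0, "wz": 0, "claw": -1},
  {"tx": 0, "ty": 0, "tz": -3, "wx": 0, "wy": 0, "wz": 0, "claw": -1},
  {"tx": 0, "ty": 0, "tz": -2.3, "wx": 0, "wy": 0, "wz": 0, "claw": -1},
  {"tx": 0, "ty": 0, "tz": -1.1, "wx": 0, "wy": 0, "wz": 0, "claw": -1},
  {"tx": 0, "ty": 0, "tz": 0, "wx": 0, "wy": 0, "wz": 0, "claw": 1},
  {"tx": 0, "ty": 0, "tz": 0, "wx": 0, "wy": 0, "wz": 0, "claw": 1},
  {"tx": 0, "ty": 0, "tz": 0, "wx": 0, "wy": 0, "wz": 0, "claw": 1},
  {"tx": 0, "ty": 0, "tz": 0, "wx": 0, "wy": 0, "wz": 0, "claw": 1},
])

```text
clock: 8.28
tcp_pos: [0.5776, -0.0771, 0.1174]
orientation: [-0.001, -0.666, 0.746, 0.001]
wrist_force: [-17.0, 0.6, 14.6]
finger_gap: 0.0121
grip_force: 18.7
```

Request:
carry_out([
  {"tx": 0, "ty": 0, "tz": 0, "wx": 0, "wy": 0, "wz": 0, "claw": 1},
  {"tx": 0, "ty": 0, "tz": 0, "wx": 0, "wy": 0, "wz": 0, "claw": 1},
  {"tx": 0, "ty": 0, "tz": 0, "wx": 0, "wy": 0, "wz": 0, "claw": 1},
])

```text
clock: 8.65
tcp_pos: [0.5774, -0.0771, 0.1177]
orientation: [-0.001, -0.666, 0.746, 0.0]
wrist_force: [-3.9, -0.2, 6.3]
finger_gap: 0.0112
grip_force: 34.1
```

Request:
carry_out([
  {"tx": 0, "ty": 0, "tz": 0, "wx": 0, "wy": 0, "wz": -0.1, "claw": 1},
  {"tx": 0, "ty": 0, "tz": 0, "wx": 0, "wy": 0, "wz": -0.15, "claw": 1},
  {"tx": 0, "ty": 0, "tz": 0, "wx": 0, "wy": 0, "wz": -0.15, "claw": 1},
  {"tx": 0, "ty": 0, "tz": 0, "wx": 0, "wy": 0, "wz": -0.15, "claw": 1},
  {"tx": 0, "ty": 0, "tz": 0, "wx": 0, "wy": 0, "wz": -0.15, "claw": 1},
  {"tx": 0, "ty": 0, "tz": 0, "wx": 0, "wy": 0, "wz": -0.15, "claw": 1},
  {"tx": 0, "ty": 0, "tz": 0, "wx": 0, "wy": 0, "wz": -0.15, "claw": 1},
], newtons=45)

```text
clock: 9.52
tcp_pos: [0.5777, -0.0773, 0.1177]
orientation: [-0.001, -0.225, 0.974, -0.0]
wrist_force: [-4.7, -1.0, 5.7]
finger_gap: 0.0108
grip_force: 43.9
```

Request:
carry_out([
  {"tx": 0, "ty": 0, "tz": 0, "wx": 0, "wy": 0, "wz": -0.15, "claw": 1},
  {"tx": 0, "ty": 0, "tz": 0, "wx": 0, "wy": 0, "wz": -0.15, "claw": 1},
  {"tx": 0, "ty": 0, "tz": 0, "wx": 0, "wy": 0, "wz": -0.12, "claw": 1},
  {"tx": 0, "ty": 0, "tz": 0, "wx": 0, "wy": 0, "wz": -0.06, "claw": 1},
  {"tx": 0, "ty": 0, "tz": 0, "wx": 0, "wy": 0, "wz": 0, "claw": 1},
  {"tx": 0, "ty": 0, "tz": 0, "wx": 0, "wy": 0, "wz": 0, "claw": 1},
])

```text
clock: 10.28
tcp_pos: [0.5777, -0.0775, 0.1177]
orientation: [-0.001, 0.011, 1.0, -0.0]
wrist_force: [-4.2, -2.0, 5.2]
finger_gap: 0.0104
grip_force: 43.9
```

```bash
python3 - <<'E'
from h import *
s=env.get_state(); print(s['joint_pos'].round(2),s['ft_torque'].round(2),s['wrist_force'].round(1),s['orientation'].round(4),s['grip_force'])
E
```

```text
[-0.27  0.39 -0.14  1.05 -0.   -0.25] [-0.12  0.9  -0.01] [-4.2 -2.   5.2] [-5.000e-04  1.130e-02  9.999e-01 -4.000e-04] 43.91642689704895
```

Request:
carry_out([
  {"tx": 0, "ty": 0, "tz": 0, "wx": 0, "wy": 0, "wz": 0, "claw": -1},
  {"tx": 0, "ty": 0, "tz": 0, "wx": 0, "wy": 0, "wz": 0, "claw": -1},
  {"tx": 0, "ty": 0, "tz": 0, "wx": 0, "wy": 0, "wz": 0, "claw": -1},
  {"tx": 0, "ty": 0, "tz": 5, "wx": 0, "wy": 0, "wz": 0, "claw": -1},
  {"tx": 0, "ty": 0, "tz": 5, "wx": 0, "wy": 0, "wz": 0, "claw": -1},
  {"tx": 1, "ty": -4.2, "tz": 0, "wx": 0, "wy": 0, "wz": 0.175, "claw": 1},
  {"tx": 1, "ty": -4.2, "tz": 0, "wx": 0, "wy": 0, "wz": 0.175, "claw": 1},
  {"tx": 1, "ty": -4.2, "tz": 0, "wx": 0, "wy": 0, "wz": 0.175, "claw": 1},
])

```text
clock: 11.28
tcp_pos: [0.6091, -0.2043, 0.2171]
orientation: [0.0, -0.252, 0.968, -0.0]
wrist_force: [0.5, 1.5, 0.3]
finger_gap: 0.0322
grip_force: 0.0
```

Request:
carry_out([
  {"tx": 0, "ty": 0, "tz": 0, "wx": 0, "wy": 0, "wz": 0.175, "claw": 1},
  {"tx": 0, "ty": 0, "tz": 0, "wx": 0, "wy": 0, "wz": 0.175, "claw": 1},
  {"tx": 0, "ty": 0, "tz": 0, "wx": 0, "wy": 0, "wz": 0.175, "claw": 1},
  {"tx": 0, "ty": 0, "tz": 0, "wx": 0, "wy": 0, "wz": 0.175, "claw": 1},
  {"tx": 0, "ty": 0, "tz": 0, "wx": 0, "wy": 0, "wz": 0.175, "claw": 1},
  {"tx": 0, "ty": 0, "tz": 0, "wx": 0, "wy": 0, "wz": 0.175, "claw": 1},
  {"tx": 0, "ty": 0, "tz": 0, "wx": 0.16, "wy": 0, "wz": 0, "claw": 1},
  {"tx": 0, "ty": 0, "tz": 0, "wx": 0.16, "wy": 0, "wz": 0, "claw": 1},
])

```text
clock: 12.28
tcp_pos: [0.6092, -0.2023, 0.2181]
orientation: [0.114, -0.692, 0.703, 0.114]
wrist_force: [-0.1, -0.5, -0.4]
finger_gap: -0.0002
grip_force: 0.0
```

Request:
carry_out([
  {"tx": 0, "ty": 0, "tz": 0, "wx": 0.16, "wy": 0, "wz": 0, "claw": 1},
  {"tx": 0, "ty": 0, "tz": 0, "wx": 0.16, "wy": 0, "wz": 0, "claw": 1},
  {"tx": 0, "ty": 0, "tz": 0, "wx": 0.16, "wy": 0, "wz": 0, "claw": 1},
  {"tx": 0, "ty": 0, "tz": 0, "wx": 0, "wy": 0, "wz": 0, "claw": 1},
])

```text
clock: 12.78
tcp_pos: [0.6076, -0.2054, 0.2101]
orientation: [0.272, -0.642, 0.659, 0.282]
wrist_force: [-0.6, 0.5, 0.2]
finger_gap: -0.0001
grip_force: 0.0
```

```bash
cat > st.py <<'E'
from h import *
from scipy.spatial.transform import Rotation as R
s=env.get_state(); o=s['orientation']; M=R.from_quat(o,scalar_first=True).as_matrix()
print('tcp',s['tcp_pos'].round(4),'z',M[:,2].round(3),'y',M[:,1].round(3),'j',s['joint_pos'].round(2),'F',s['wrist_force'].round(1),'gap',round(s['finger_gap'],4),s['clock'])
E
python3 st.py; python3 - <<'E'
from h import *
c=cam('scene'); cv2.imwrite('pics/s2.png',cv2.resize(c['image'][130:330,120:370],None,fx=3,fy=3,interpolation=cv2.INTER_CUBIC))
c=cam('top'); w=pts(c); v,u=np.mgrid[:384,:512]; z=w[...,2]
m=(z>.138)&(z<.15)&(u>270)&(u<320)&(v>160)&(v<215)
r=cv2.minAreaRect((w[m][:,:2]*1000).astype(np.float32)); print(m.sum(),r)
E
```

```text
tcp [ 0.6076 -0.2054  0.2101] z [-0.004  0.721 -0.693] y [-1.     0.016  0.022] j [-0.71  0.89  0.7   1.98  0.57 -2.44] F [-0.6  0.5  0.2] gap -0.0001 12.775
89 ((577.2049560546875, -78.04864501953125), (8.614006042480469, 58.83694839477539), 89.88966369628906)
```

View pics/s2.png

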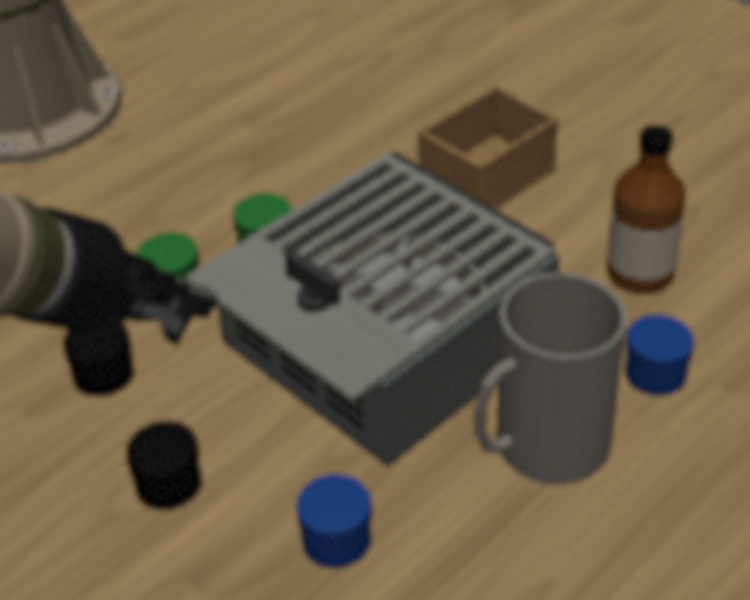

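The key bar now lies across at crop (315,280), and the tilted gripper is in front of the lip. I'll descend in front of it.

Request:
carry_out([
  {"tx": 0, "ty": 0.9, "tz": -2.5, "wx": 0, "wy": 0, "wz": 0, "claw": 1},
  {"tx": 0, "ty": 0.9, "tz": -2.5, "wx": 0, "wy": 0, "wz": 0, "claw": 1},
  {"tx": 0, "ty": 0.9, "tz": -2.5, "wx": 0, "wy": 0, "wz": 0, "claw": 1},
  {"tx": 0, "ty": 0.9, "tz": -2.5, "wx": 0, "wy": 0, "wz": 0, "claw": 1},
  {"tx": 0, "ty": 0, "tz": 0, "wx": 0, "wy": 0, "wz": 0, "claw": 1},
])

```text
clock: 13.5
tcp_pos: [0.6087, -0.1651, 0.1188]
orientation: [0.272, -0.647, 0.656, 0.277]
wrist_force: [0.3, -0.2, 0.5]
finger_gap: 0.0004
grip_force: 0.0
```

```bash
python3 st.py
```

```text
tcp [ 0.6087 -0.1651  0.1188] z [-0.001  0.715 -0.699] y [-1.     0.009  0.011] j [-0.67  0.86  0.43  1.7   0.59 -2.4 ] F [ 0.3 -0.2  0.5] gap 0.0004 13.5
```

Request:
carry_out([
  {"tx": 0, "ty": 0, "tz": -2.5, "wx": 0, "wy": 0, "wz": 0, "claw": 1},
  {"tx": 0, "ty": 0, "tz": -2.5, "wx": 0, "wy": 0, "wz": 0, "claw": 1},
  {"tx": 0, "ty": 0, "tz": -0.6, "wx": 0, "wy": 0, "wz": 0, "claw": 1},
  {"tx": 0, "ty": 0, "tz": 0, "wx": 0, "wy": 0, "wz": 0, "claw": 1},
  {"tx": 0, "ty": 2, "tz": 0, "wx": 0, "wy": 0, "wz": 0, "claw": 1},
  {"tx": 0, "ty": 1.6, "tz": 0, "wx": 0, "wy": 0, "wz": 0, "claw": 1},
  {"tx": 0, "ty": 0.9, "tz": 0, "wx": 0, "wy": 0, "wz": 0, "claw": 1},
  {"tx": 0, "ty": 0, "tz": 0, "wx": 0, "wy": 0, "wz": 0, "claw": 1},
])

```text
clock: 14.5
tcp_pos: [0.6087, -0.1215, 0.0615]
orientation: [0.273, -0.646, 0.657, 0.278]
wrist_force: [0.1, 0.4, -0.1]
finger_gap: -0.0004
grip_force: 0.0
```

```bash
python3 st.py; python3 - <<'E'
import numpy as np
# TCP path: contact lip point on arc radius .25 about hinge (y .119,z .100), TCP keeps offset from lip (set at theta0)
H=np.array([.119,.100]); off=np.array([-.118,.071])-np.array([-.131,.100])
prev=None
for d in range(0,100,9):
    t=np.radians(d); p=H+.25*np.array([-np.cos(t),np.sin(t)])+off
    print(d,p.round(3),None if prev is None else ((p-prev)*100).round(2)); prev=p
E
```

```text
tcp [ 0.6087 -0.1215  0.0615] z [-0.001  0.717 -0.697] y [-1.     0.011  0.012] j [-0.62  0.86  0.27  1.52  0.62 -2.35] F [ 0.1  0.4 -0.1] gap -0.0004 14.5
0 [-0.118  0.071] None
9 [-0.115  0.11 ] [0.31 3.91]
18 [-0.106  0.148] [0.92 3.81]
27 [-0.091  0.184] [1.5  3.62]
36 [-0.07   0.218] [2.05 3.34]
45 [-0.045  0.248] [2.55 2.98]
54 [-0.015  0.273] [2.98 2.55]
63 [0.019 0.294] [3.34 2.05]
72 [0.055 0.309] [3.62 1.5 ]
81 [0.093 0.318] [3.81 0.92]
90 [0.132 0.321] [3.91 0.31]
99 [0.171 0.318] [ 3.91 -0.31]
```

Request:
carry_out([
  {"tx": 0, "ty": 0.2, "tz": 1, "wx": 0, "wy": 0, "wz": 0, "claw": 1},
  {"tx": 0, "ty": 0.2, "tz": 1, "wx": 0, "wy": 0, "wz": 0, "claw": 1},
  {"tx": 0, "ty": 0.2, "tz": 1.5, "wx": 0, "wy": 0, "wz": 0, "claw": 1},
  {"tx": 0, "ty": 0.2, "tz": 1.5, "wx": 0, "wy": 0, "wz": 0, "claw": 1},
])

```text
clock: 15.0
tcp_pos: [0.6085, -0.1168, 0.1107]
orientation: [0.272, -0.646, 0.658, 0.276]
wrist_force: [-0.7, -8.1, -4.3]
finger_gap: -0.0002
grip_force: 4.1
```

```bash
python3 st.py
```

```text
tcp [ 0.6085 -0.1168  0.1107] z [ 0.001  0.715 -0.7  ] y [-1.     0.013  0.013] j [-0.61  0.81  0.3   1.6   0.62 -2.34] F [-0.7 -8.1 -4.3] gap -0.0002 15.0
```

Request:
carry_out([
  {"tx": 0, "ty": 0.45, "tz": 1.9, "wx": 0, "wy": 0, "wz": 0, "claw": 1},
  {"tx": 0, "ty": 0.45, "tz": 1.9, "wx": 0, "wy": 0, "wz": 0, "claw": 1},
  {"tx": 0, "ty": 0.75, "tz": 1.8, "wx": 0, "wy": 0, "wz": 0, "claw": 1},
  {"tx": 0, "ty": 0.75, "tz": 1.8, "wx": 0, "wy": 0, "wz": 0, "claw": 1},
  {"tx": 0, "ty": 1, "tz": 1.65, "wx": 0, "wy": 0, "wz": 0, "claw": 1},
  {"tx": 0, "ty": 1, "tz": 1.65, "wx": 0, "wy": 0, "wz": 0, "claw": 1},
  {"tx": 0, "ty": 1.3, "tz": 1.5, "wx": 0, "wy": 0, "wz": 0, "claw": 1},
  {"tx": 0, "ty": 1.3, "tz": 1.5, "wx": 0, "wy": 0, "wz": 0, "claw": 1},
])

```text
clock: 16.0
tcp_pos: [0.6092, -0.0451, 0.2486]
orientation: [0.273, -0.645, 0.658, 0.276]
wrist_force: [3.4, -2.4, -5.5]
finger_gap: 0.0002
grip_force: 2.6
```

```bash
python3 st.py
```

```text
tcp [ 0.6092 -0.0451  0.2486] z [ 0.002  0.716 -0.698] y [-1.     0.014  0.011] j [-0.53  0.65  0.36  1.75  0.67 -2.24] F [ 3.4 -2.4 -5.5] gap 0.0002 16.0
```

Request:
carry_out([
  {"tx": 0, "ty": 1.5, "tz": 1.3, "wx": 0, "wy": 0, "wz": 0, "claw": 1},
  {"tx": 0, "ty": 1.5, "tz": 1.3, "wx": 0, "wy": 0, "wz": 0, "claw": 1},
  {"tx": 0, "ty": 1.7, "tz": 1, "wx": 0, "wy": 0, "wz": 0, "claw": 1},
  {"tx": 0, "ty": 1.7, "tz": 1, "wx": 0, "wy": 0, "wz": 0, "claw": 1},
  {"tx": 0, "ty": 1.9, "tz": 0.6, "wx": 0, "wy": 0, "wz": 0, "claw": 1},
  {"tx": 0, "ty": 1.9, "tz": 0.6, "wx": 0, "wy": 0, "wz": 0, "claw": 1},
  {"tx": 0, "ty": 2, "tz": 0, "wx": 0, "wy": 0, "wz": 0, "claw": 1},
  {"tx": 0, "ty": 2, "tz": 0, "wx": 0, "wy": 0, "wz": 0, "claw": 1},
])

```text
clock: 17.0
tcp_pos: [0.6081, 0.0995, 0.3067]
orientation: [0.273, -0.645, 0.657, 0.278]
wrist_force: [0.5, -3.9, 2.1]
finger_gap: 0.0
grip_force: 1.5
```

Request:
carry_out([
  {"tx": 0, "ty": 1.4, "tz": 0, "wx": 0, "wy": 0, "wz": 0, "claw": 1},
  {"tx": 0, "ty": 1.4, "tz": 0, "wx": 0, "wy": 0, "wz": 0, "claw": 1},
  {"tx": 0, "ty": 0, "tz": 0, "wx": 0, "wy": 0, "wz": 0, "claw": 1},
])

```text
clock: 17.38
tcp_pos: [0.6077, 0.1273, 0.3058]
orientation: [0.272, -0.646, 0.657, 0.279]
wrist_force: [1.1, 0.7, -0.1]
finger_gap: -0.0001
grip_force: 0.0
```

```bash
python3 st.py; python3 - <<'E'
from h import *
c=cam('scene'); cv2.imwrite('pics/s3.png',cv2.resize(c['image'][80:330,110:370],None,fx=2.4,fy=2.4,interpolation=cv2.INTER_CUBIC))
E
```

```text
tcp [0.6077 0.1273 0.3058] z [-0.002  0.718 -0.696] y [-1.     0.011  0.014] j [-0.27  0.47  0.23  1.6   0.76 -1.94] F [ 1.1  0.7 -0.1] gap -0.0001 17.375
```

View pics/s3.png

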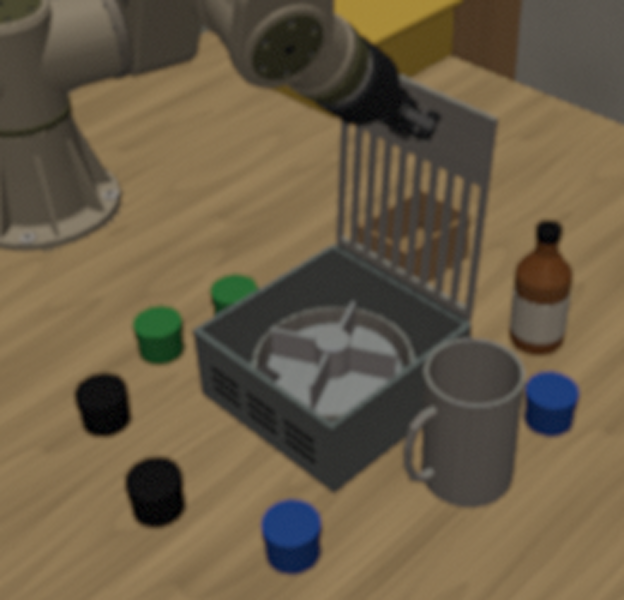

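The guard stands upright with lip strip at crop (440,140), and the wheel is visible around (335,360). I'll back off, level the tool, and measure the guard and blades.

Request:
carry_out([
  {"tx": 0, "ty": -4, "tz": 0, "wx": 0, "wy": 0, "wz": 0, "claw": 1},
  {"tx": -1, "ty": -5, "tz": 0, "wx": 0, "wy": 0, "wz": 0, "claw": 1},
  {"tx": -1, "ty": -5, "tz": 0, "wx": 0, "wy": 0, "wz": 0, "claw": 1},
  {"tx": -2, "ty": -3, "tz": 0, "wx": -0.16, "wy": 0, "wz": 0, "claw": 1},
  {"tx": -2, "ty": -3, "tz": 0, "wx": -0.16, "wy": 0, "wz": 0, "claw": 1},
  {"tx": -2, "ty": -3, "tz": 0, "wx": -0.16, "wy": 0, "wz": 0, "claw": 1},
  {"tx": -2, "ty": -3, "tz": 0, "wx": -0.16, "wy": 0, "wz": 0, "claw": 1},
  {"tx": 0, "ty": -2, "tz": 0, "wx": -0.16, "wy": 0, "wz": 0, "claw": 1},
])

```text
clock: 18.42
tcp_pos: [0.5072, -0.156, 0.3065]
orientation: [-0.002, -0.7, 0.715, -0.002]
wrist_force: [-0.1, 0.3, 0.2]
finger_gap: 0.0001
grip_force: 0.0
```

```bash
python3 st.py; python3 - <<'E'
from h import *
for n in('top','scene'):
    c=cam(n); w=pts(c); z=w[...,2]
    x,y=w[...,0],w[...,1]
    near=(abs(x-.579)<.085)&(abs(y-.009)<.085)
    m=near&(z>.068)&(z<.09)
    r=np.hypot(x-.580,y-.009); a=np.degrees(np.arctan2(y-.009,x-.580))%90
    b=m&(r>.03)&(r<.07)
    print(n,m.sum(),'hub',np.nanmedian(w[m&(r<.015)],0).round(3),np.histogram(a[b],bins=18,range=(0,90))[0])
    g=(abs(x-.58)<.11)&(y>.07)&(y<.22)&(z>.13)&(z<.4)&(y<.2)
    if g.sum()>50: p=np.polyfit(z[g],y[g],1); print('guard',g.sum(),p, 'deg',90+np.degrees(np.arctan(p[0])))
    if n=='top': cv2.imwrite('pics/t4.png',cv2.resize(c['image'][120:260,190:350],None,fx=4,fy=4,interpolation=cv2.INTER_CUBIC))
E
```

```text
tcp [ 0.5072 -0.156   0.3065] z [-0.    -0.005 -1.   ] y [-1.     0.021  0.   ] j [-0.45  0.22  0.1   1.45 -0.   -2.  ] F [-0.1  0.3  0.2] gap 0.0001 18.425
top 295 hub [0.581 0.009 0.082] [ 0  0  0  2 47 47  2  0  0  0  0  0  0  0  0  0  0  0]
guard 1492 [0.10407701 0.10956157] deg 95.94178104929824
scene 401 hub [0.581 0.009 0.084] [ 0  0  0  9 94 74  7  0  0  0  0  0  0  0  0  0  0  0]
guard 3648 [0.07238936 0.11232435] deg 94.14038283007994
```

View pics/t4.png

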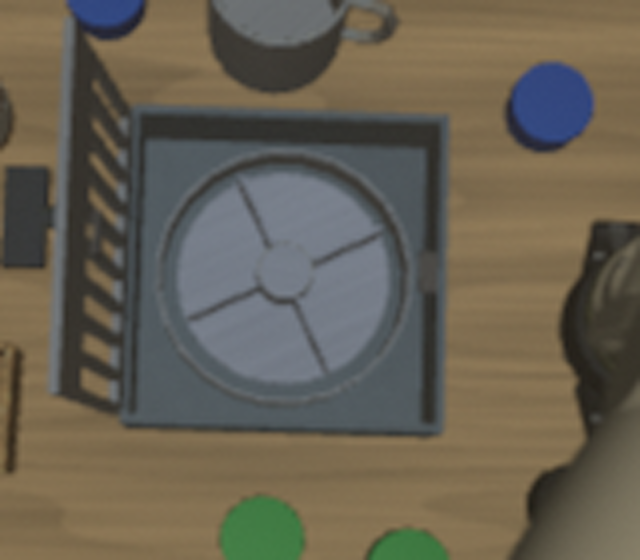

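The top view shows the guard standing at left (crop x≈70). The hub is at (285,270) and the blades are at 25° + k·90°. Measured, the guard is at about 95° and the hub is at (0.581, 0.009). I'll put the fingertip in the sector facing the front, at (0.555, -0.040).

Request:
carry_out([
  {"tx": 1.6, "ty": 3.9, "tz": -3, "wx": 0, "wy": 0, "wz": 0, "claw": 1},
  {"tx": 1.6, "ty": 3.9, "tz": -3, "wx": 0, "wy": 0, "wz": 0, "claw": 1},
  {"tx": 1.6, "ty": 3.8, "tz": -3, "wx": 0, "wy": 0, "wz": 0, "claw": 1},
  {"tx": 0, "ty": 0, "tz": -3, "wx": 0, "wy": 0, "wz": 0, "claw": 1},
  {"tx": 0, "ty": 0, "tz": -3, "wx": 0, "wy": 0, "wz": 0, "claw": 1},
  {"tx": 0, "ty": 0, "tz": -3, "wx": 0, "wy": 0, "wz": 0, "claw": 1},
  {"tx": 0, "ty": 0, "tz": 0, "wx": 0, "wy": 0, "wz": 0, "claw": 1},
])

```text
clock: 19.4
tcp_pos: [0.554, -0.0377, 0.1226]
orientation: [-0.001, -0.701, 0.714, 0.004]
wrist_force: [-0.6, 0.2, 0.3]
finger_gap: -0.0
grip_force: 0.0
```

```bash
python3 st.py
```

```text
tcp [ 0.554  -0.0377  0.1226] z [-0.008  0.004 -1.   ] y [-1.     0.019  0.008] j [-0.21  0.34 -0.19  1.05  0.   -1.77] F [-0.6  0.2  0.3] gap -0.0 19.4
```

Request:
carry_out([
  {"tx": 0, "ty": -0.2, "tz": -3, "wx": 0, "wy": 0, "wz": 0, "claw": 1},
  {"tx": 0, "ty": 0, "tz": -2.5, "wx": 0, "wy": 0, "wz": 0, "claw": 1},
  {"tx": 0, "ty": 0, "tz": -1.1, "wx": 0, "wy": 0, "wz": 0, "claw": 1},
  {"tx": 0, "ty": 0, "tz": 0, "wx": 0, "wy": 0, "wz": 0, "claw": 1},
  {"tx": 0, "ty": 0, "tz": 0, "wx": 0, "wy": 0, "wz": 0, "claw": 1},
])

```text
clock: 20.02
tcp_pos: [0.5575, -0.0404, 0.0611]
orientation: [0.001, -0.701, 0.713, -0.001]
wrist_force: [0.8, 0.2, 1.4]
finger_gap: 0.0003
grip_force: 0.0
```

Request:
carry_out([
  {"tx": 1.5, "ty": 0.25, "tz": 0, "wx": 0, "wy": 0, "wz": 0, "claw": 1},
  {"tx": 3, "ty": 0.5, "tz": 0, "wx": 0, "wy": 0, "wz": 0, "claw": 1},
  {"tx": 3, "ty": 0.5, "tz": 2, "wx": 0, "wy": 0, "wz": 0, "claw": 1},
  {"tx": 0.8, "ty": 0, "tz": 5.5, "wx": 0, "wy": 0, "wz": 0, "claw": 1},
  {"tx": 0, "ty": 0, "tz": 6, "wx": 0, "wy": 0, "wz": 0, "claw": 1},
  {"tx": 0, "ty": -3, "tz": 4, "wx": 0, "wy": 0, "wz": 0, "claw": 1},
  {"tx": -2, "ty": -5, "tz": 2, "wx": 0, "wy": 0, "wz": 0, "claw": 1},
  {"tx": -3, "ty": -5, "tz": 0, "wx": 0, "wy": 0, "wz": 0, "claw": 1},
])

```text
clock: 21.02
tcp_pos: [0.591, -0.1592, 0.2586]
orientation: [0.001, -0.701, 0.713, -0.003]
wrist_force: [0.6, -0.9, -1.2]
finger_gap: -0.0002
grip_force: 0.0
```

```bash
cat > rot.py <<'E'
from h import *
import time
A=[]
for i in range(6):
    t=env.get_state()['clock']; c=cam('scene'); w=pts(c); x,y,z=w[...,0]-.581,w[...,1]-.009,w[...,2]
    r=np.hypot(x,y); b=(z>.070)&(z<.083)&(r>.03)&(r<.07)
    a=np.arctan2(y[b],x[b]); A.append((t,b.sum(),round(np.degrees(np.angle(np.mean(np.exp(4j*a))))/4%90,1)))
print(A)
c=cam('scene'); cv2.imwrite('pics/s5.png',cv2.resize(c['image'][80:330,110:370],None,fx=2.4,fy=2.4))
E
python3 st.py; python3 rot.py
```

```text
tcp [ 0.591  -0.1592  0.2586] z [ 0.006 -0.003 -1.   ] y [-1.     0.016 -0.006] j [-0.39  0.38  0.2   1.39  0.   -1.95] F [ 0.6 -0.9 -1.2] gap -0.0002 21.025
[(21.025, np.int64(175), np.float64(3.3)), (21.075, np.int64(156), np.float64(22.6)), (21.125, np.int64(135), np.float64(41.2)), (21.175, np.int64(154), np.float64(60.8)), (21.225, np.int64(169), np.float64(79.4)), (21.275, np.int64(167), np.float64(8.0))]
```

The wheel is spinning at about 6.6 rad/s, so I'll wait out the three seconds.

Request:
carry_out([
  {"tx": 0, "ty": 0, "tz": 0, "wx": 0, "wy": 0, "wz": 0, "claw": 1},
  {"tx": 0, "ty": 0, "tz": 0, "wx": 0, "wy": 0, "wz": 0, "claw": 1},
  {"tx": 0, "ty": 0, "tz": 0, "wx": 0, "wy": 0, "wz": 0, "claw": 1},
  {"tx": 0, "ty": 0, "tz": 0, "wx": 0, "wy": 0, "wz": 0, "claw": 1},
  {"tx": 0, "ty": 0, "tz": 0, "wx": 0, "wy": 0, "wz": 0, "claw": 1},
  {"tx": 0, "ty": 0, "tz": 0, "wx": 0, "wy": 0, "wz": 0, "claw": 1},
  {"tx": 0, "ty": 0, "tz": 0, "wx": 0, "wy": 0, "wz": 0, "claw": 1},
  {"tx": 0, "ty": 0, "tz": 0, "wx": 0, "wy": 0, "wz": 0, "claw": 1},
])

```text
clock: 22.38
tcp_pos: [0.5895, -0.1578, 0.2548]
orientation: [-0.0, -0.701, 0.714, 0.0]
wrist_force: [0.0, 0.2, -0.5]
finger_gap: 0.0002
grip_force: 0.0
```

Request:
carry_out([
  {"tx": 0, "ty": 0, "tz": 0, "wx": 0, "wy": 0, "wz": 0, "claw": 1},
  {"tx": 0, "ty": 0, "tz": 0, "wx": 0, "wy": 0, "wz": 0, "claw": 1},
  {"tx": 0, "ty": 0, "tz": 0, "wx": 0, "wy": 0, "wz": 0, "claw": 1},
  {"tx": 0, "ty": 0, "tz": 0, "wx": 0, "wy": 0, "wz": 0, "claw": 1},
  {"tx": 0, "ty": 0, "tz": 0, "wx": 0, "wy": 0, "wz": 0, "claw": 1},
  {"tx": 0, "ty": 0, "tz": 0, "wx": 0, "wy": 0, "wz": 0, "claw": 1},
  {"tx": 0, "ty": 0, "tz": 0, "wx": 0, "wy": 0, "wz": 0, "claw": 1},
  {"tx": 0, "ty": 0, "tz": 0, "wx": 0, "wy": 0, "wz": 0, "claw": 1},
])

```text
clock: 23.38
tcp_pos: [0.5896, -0.1577, 0.2548]
orientation: [-0.0, -0.701, 0.713, 0.0]
wrist_force: [-0.4, -0.0, 0.1]
finger_gap: -0.0001
grip_force: 0.0
```

Request:
carry_out([
  {"tx": 0, "ty": 0, "tz": 0, "wx": 0, "wy": 0, "wz": 0, "claw": 1},
  {"tx": 0, "ty": 0, "tz": 0, "wx": 0, "wy": 0, "wz": 0, "claw": 1},
  {"tx": 0, "ty": 0, "tz": 0, "wx": 0, "wy": 0, "wz": 0, "claw": 1},
  {"tx": 0, "ty": 0, "tz": 0, "wx": 0, "wy": 0, "wz": 0, "claw": 1},
  {"tx": 0, "ty": 0, "tz": 0, "wx": 0, "wy": 0, "wz": 0, "claw": 1},
  {"tx": 0, "ty": 0, "tz": 0, "wx": 0, "wy": 0, "wz": 0, "claw": 1},
  {"tx": 0, "ty": 0, "tz": 0, "wx": 0, "wy": 0, "wz": 0, "claw": 1},
  {"tx": 0, "ty": 0, "tz": 0, "wx": 0, "wy": 0, "wz": 0, "claw": 1},
])

```text
clock: 24.38
tcp_pos: [0.5895, -0.1577, 0.2548]
orientation: [-0.0, -0.701, 0.713, 0.0]
wrist_force: [-0.8, -1.0, -0.4]
finger_gap: -0.0002
grip_force: 0.0
```

```bash
python3 rot.py
```

```text
[(24.375, np.int64(161), np.float64(20.9)), (24.425, np.int64(155), np.float64(31.8)), (24.475, np.int64(130), np.float64(43.7)), (24.525, np.int64(141), np.float64(53.4)), (24.575, np.int64(155), np.float64(64.6)), (24.625, np.int64(166), np.float64(75.0))]
```

View pics/s5.png

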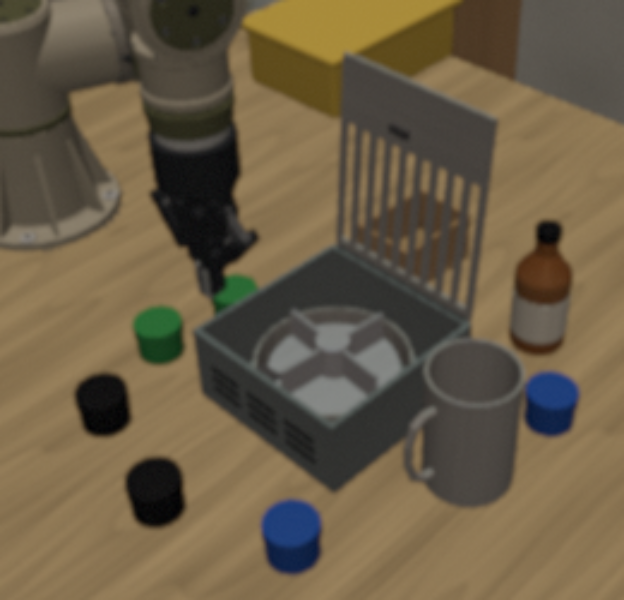

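The guard stands open, the jar is upright on the bench at crop (103,405), and nothing else has moved. The wheel is still turning at about 3.7 rad/s after 4 s untouched.

```bash
python3 -c "
from workcell import env
print(env.hand_in())"
```

```text
the job is handed in; nothing more can be done
None
```

I handed the job in at about 25 s with the jar standing on the bench, the key turned, the guard open at about 95°, and the fan still turning at about 3.7 rad/s after about 4 s untouched; the hand-in returned no verdict.

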